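Press a detergent puck into the sprung caddy

TASK

Load the loose blue detergent puck into the white caddy: set it flat in the square mouth on top of the blue puck already inside, then push it straight down against the spring until both orange catches have snapped out over it, and let go so that they hold the pile down. Leave the green puck where it is.

Things in the scene. Friction and masses are not known exactly. Their poses are not given: they have to be found in the camera images.
- blue_puck_mid (a point): Centre (half-way up) of the loose blue puck, a plain disc 58 mm across and 32 mm thick, 0.10 to 0.15 kg, with a white spot on top, lying flat on the block; its z axis is the disc's axis. To be loaded.
- green_puck_mid (a point): Centre of a loose green puck of the same size, lying flat on the block. Must not be moved (20 mm at most).
- caddy: White caddy, fixed, 112 (x) by 78 mm (y), rim 110 mm high; origin at its underside below the well's middle, z up. Well 63 mm square with a 5 mm sloping lead-in. A 58 x 32 mm blue puck is inside, its top at 84 mm. Orange catches 20 mm wide stand in from the +x and -x walls: tips 46 mm apart, flat undersides at 85.5 mm, ramps above. The open lid leans out from the -x rim, to 125 mm out, 165 mm up.
- platform (a joint): How far (m) the sprung platform under the pile has sunk: 0 at start, about 0.0305 with the new puck caught, 0.043 at bottom; 3.5 N + 100 N/m. A puck set in the well rests on the ramps, top at about 130 mm above the caddy's underside. Push its middle (10 to 20 N), clear of the catches: they spring back over it once its top is below 85.5 mm; 80 mm is good, 73 mm the limit.
Things that resemble listed ones, but are neither listed nor needed, are in the scene too. There is more than one size of the caddy; the job needs the smallest.

How it is judged:
At the end, for the whole second after the job is handed in: The blue puck lies flat (within 10 degrees) in the well, within 10 mm of its middle, held under both catches (its centre 60 to 71.5 mm above the caddy's underside), with the platform at rest and sunk 27 to 38 mm under the two pucks; the green puck is within 20 mm of where it started (z of blue_puck_mid in the frame of caddy between 0.06 and 0.0715 m and horizontal distance between blue_puck_mid and caddy below 0.01 m and angle between blue_puck_mid's own z axis and vertical below 0.175 rad and value of joint platform between 0.027 and 0.038 m and velocity of joint platform between -0.01 and 0.01 m/s and distance of green_puck_mid from where it was at the start of the episode below 0.02 m); the robot touches nothing.
It fails at once if the green puck is moved by more than 20 mm (distance of green_puck_mid from where it was at the start of the episode above 0.02 m).
It also fails if it takes over 45 s, if anything falls off the work surface, if the arm or the gripper's body presses on something with over 40 N, if the wrist force passes 120 N, or if a joint passes its speed limit or range.

ROBOT

A 7-joint arm with a two-finger parallel gripper is mounted at the origin on the work surface. World frame = base frame: x ahead of the robot, y to its left, z up, the work surface at z = 0. Lengths are in m, angles in rad, forces in N, time in s.
With the tool pointing down it reaches from about 0.425 to 0.975 m from the base axis. Payload 16.7 kg.
Tool frame: the origin (TCP) lies at the very end of the fingers, on their centre line; the grasp point (between the pads) lies 19 mm behind it; z points along the fingers, y is the line along which they close (so a half turn about z gives the same grasp; the last joint's range is limited). The gripper opens to 85 mm and grips with 20 to 120 N. Pads are 22 mm wide; open, the fingers measure 114 mm over their backs; the gripper's body (76 mm by 85 mm) begins 54 mm behind the grasp point. The pads swing forward as they close: fully open they stand 13 mm farther back than shut.
Start: joints at [-1.438, 0.426, 0.074, 1.606, -0.034, 1.111, -0.067], TCP at [0.188, 0.648, 0.231] pointing down, gripper open.
Joint ranges: [-2.85, 2.85], [-0.5, 2.14], [-1.23, 1.37], [0.21, 2.46], [-1.02, 4.16], [0.16, 2.05], [-2.73, 2.73]. Speed limits (rad/s): [1.89, 1.89, 2.39, 2.39, 3.01, 3.01, 3.01].

INTERFACE

Orientations are given as a unit quaternion [x, y, z, w].
In Python, from workcell import movep, move_l, goto_joints, open_jaws, clamp, dwell, ik, get_state, grab_frame, camera_model, MotionError, finish_job gives the robot as it stands. Calls block until the motion is done:
- movep(position, orientation): joint-space move of the TCP to a pose.
- move_l(position, v=0.15, frame=None, f_stop=None): straight line of the TCP; frame=None keeps the orientation; v is the mean speed in m/s. With f_stop (N) it stops when the force on the tool has changed by that much, and returns True; else False.
- goto_joints(angles): joint-space move.
- open_jaws() and clamp(force=None): open the fingers fully, or close them until they stop; force is the grip in N (None keeps the last).
- dwell(seconds).
- ik(position, orientation): joint angles nearest the present ones, or None.
- get_state(): the state.
- grab_frame(name): name is "scene" or "top" or "wrist"; returns the picture (400x640x3 uint8, red, green, blue); there is no depth.
- camera_model(name): a dict with "fovy" (degrees; the focal length in pixels is half the picture's height over the tangent of half this angle, whatever the lens; pixels are square), "cx", "cy" (the principal point, pixels), "extrinsics" (4x4, takes a point from camera to world coordinates). Camera axes: x right, y up, looking along -z (the intrinsics and any distortion apply to the point x, -y, -z); pixel columns grow to the right and rows downward; lengths in m; the calibration is good to about 2 mm. A picture is of the moment at which its call begins: read the wrist's pose just before it. camera_model takes no time and is no camera call; for the wrist camera it gives the pose at the moment of the call.
A pose or a line that the arm cannot do raises MotionError and nothing moves.
- finish_job(): hands the job in; it is judged then, once.
The state is a dict: "time_s": time; "joints": joint angles; "joint_vel": joint speeds; "tau": joint torques, N m; "ee_pos": TCP position; "orientation": TCP orientation; "contact_force": force on the tool from outside, world axes, zero at the start; "moment": the same for the moment, N m; "gripper_width": opening from 0.0 (shut) to 1.0 (fully open); "finger_force": force on a finger pad.
Only numpy, scipy, OpenCV 4.12 (cv2) and the standard library are available. Lean on these libraries where they do the work, as an engineer would, in place of code of your own. Each camera call takes 0.05 s, during which the arm holds its last target. There are 200 camera calls.

## Working session

There is one attempt and no reset: what is moved stays moved. The work goes in short steps, each a Python script; the robot and the scene stay as the last script left them, time stands still between calls to the robot, and variables do not carry over. Pictures are saved under pics/ and viewed, at most 10 in all, crops included, and the job is handed in when it is done.

```bash
mkdir -p pics; ls; python3 - <<'E'
from workcell import *
import cv2,numpy as np
for n in("scene","top"):
    cv2.imwrite(f"pics/{n}0.png",grab_frame(n)[:,:,::-1]); m=camera_model(n); print({k:(np.round(v,4).tolist() if k=="extrinsics" else v) for k,v in m.items()})
m=camera_model("wrist");print(m)
print(get_state())
E
```

```text
pics
{'fovy': 44.12009737822602, 'cx': 318.37330177763283, 'cy': 202.68250396169546, 'extrinsics': [[-0.9677, -0.1878, 0.1682, 0.5984], [0.252, -0.7023, 0.6658, 0.7364], [-0.0069, 0.6867, 0.7269, 0.8692], [0.0, 0.0, 0.0, 1.0]]}
{'fovy': 53.74960001697303, 'cx': 316.42938806251146, 'cy': 202.66734822580815, 'extrinsics': [[0.0245, 0.9915, -0.1277, 0.2903], [-0.9996, 0.0262, 0.0118, -0.0031], [0.015, 0.1273, 0.9917, 0.9866], [0.0, 0.0, 0.0, 1.0]]}
{'fovy': 60.39580757994398, 'cx': 325.849501552986, 'cy': 200.77895323003654, 'extrinsics': array([[ 0.27831141, -0.92405511, -0.2620399 ,  0.12082345],
       [ 0.96048871,  0.26717187,  0.07797835,  0.66766852],
       [-0.00204661, -0.27338863,  0.96190148,  0.37196367],
       [ 0.        ,  0.        ,  0.        ,  1.        ]])}
{'time_s': 0.1, 'joints': array([-1.4385238 ,  0.42670189,  0.07385598,  1.6065478 , -0.03410486,
        1.11079334, -0.06710282]), 'joint_vel': array([ 0.00041382,  0.00076752,  0.0012033 , -0.00065312,  0.00060662,
       -0.00127621,  0.00089142]), 'tau': array([ 5.58017782e-03, -9.51535463e+01,  3.77080008e+00, -4.64401925e+01,
        1.98082620e-02,  7.06126229e-03,  4.59699470e-05]), 'ee_pos': array([0.1876123 , 0.64801681, 0.23065696]), 'orientation': array([ 1.40440161e-01,  9.90088989e-01, -5.93946593e-04, -4.22496988e-05]), 'contact_force': array([ 0.89151308, -0.2067451 ,  0.21975725]), 'moment': array([ 0.01687984, -0.02231867,  0.05686851]), 'finger_force': 0.0, 'gripper_width': 1.000904254267648}
```

View pics/scene0.png

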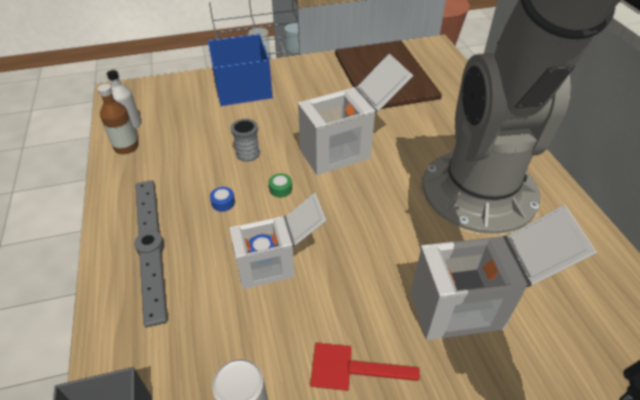

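View pics/top0.png

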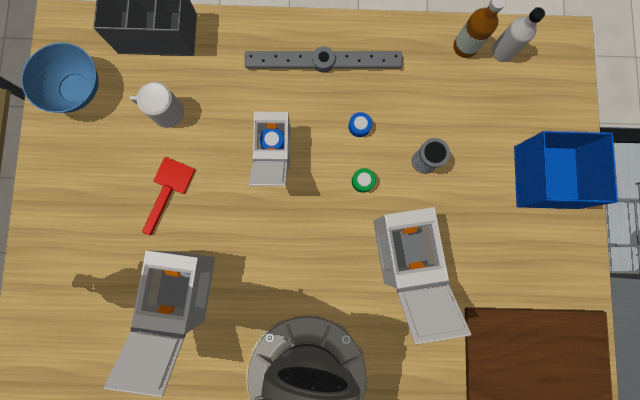

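The smallest caddy is at scene (262,250) and top (270,138), with a blue puck inside. The loose blue puck is at scene (222,196) and top (361,123), the green one at scene (280,184) and top (365,180). I'll enlarge these for better pixel positions.

```bash
cat > h.py <<'E'
from workcell import *
import cv2,numpy as np
def rays(m,uv):
    f=200/np.tan(np.radians(m["fovy"]/2)); E=np.array(m["extrinsics"])
    d=E[:3,:3]@np.array([(uv[0]-m["cx"])/f,-(uv[1]-m["cy"])/f,-1]); return E[:3,3],d/np.linalg.norm(d)
def tri(obs):  # [(model,uv)...] -> point, residual
    A=np.zeros((3,3));b=np.zeros(3);R=[rays(*o) for o in obs]
    for o,d in R: P=np.eye(3)-np.outer(d,d);A+=P;b+=P@o
    p=np.linalg.solve(A,b); return p,[np.linalg.norm((np.eye(3)-np.outer(d,d))@(p-o)) for o,d in R]
def atz(m,uv,z):
    o,d=rays(m,uv);return o+d*(z-o[2])/d[2]
def proj(m,p):
    E=np.array(m["extrinsics"]);f=200/np.tan(np.radians(m["fovy"]/2));c=E[:3,:3].T@(np.array(p)-E[:3,3])
    return np.array([m["cx"]-f*c[0]/c[2],m["cy"]+f*c[1]/c[2]])
E
python3 - <<'E'
import cv2,numpy as np
a=cv2.imread("pics/scene0.png")[170:295,190:340]; b=cv2.imread("pics/top0.png")[95:205,240:390]
c=lambda i:cv2.resize(i,None,fx=5,fy=5,interpolation=cv2.INTER_CUBIC)
cv2.imwrite("pics/cs.png",cv2.resize(a,(600,500)) if 0 else cv2.resize(a,None,fx=4,fy=4,interpolation=2)); cv2.imwrite("pics/ct.png",c(b))
E
```

```text
(no output)
```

View pics/cs.png

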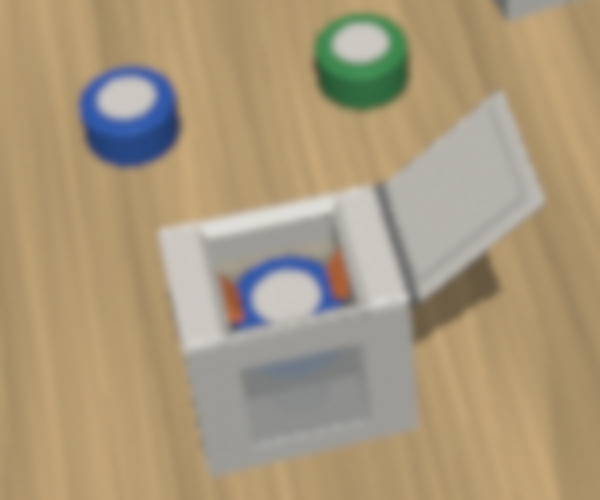

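View pics/ct.png

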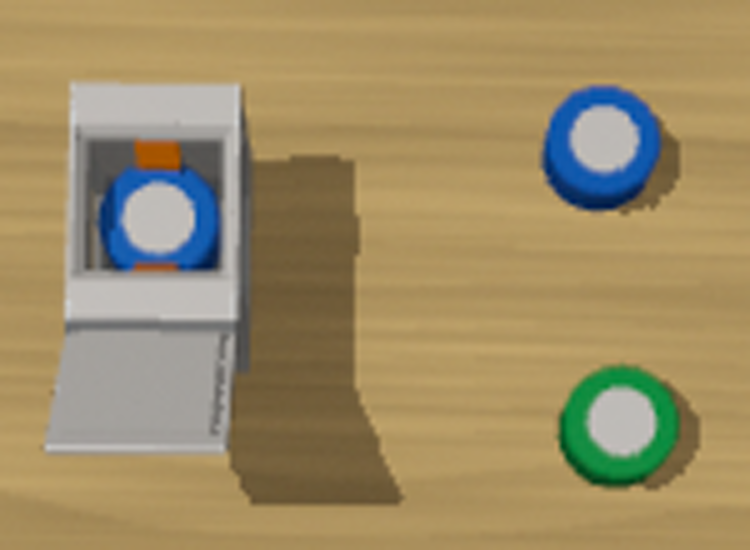

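Scene crop: blue spot (127,98), green spot (361,43), inner puck spot (287,296), rim corners (185,350), (162,230), (380,187), (410,302). Top crop: blue (605,139), green (621,422), inner (158,217), and the matching rim corners (72,83), (240,83), (237,320), (65,320).

```bash
python3 - <<'E'
from h import *
S,T=camera_model("scene"),camera_model("top")
P={}
for n,s,t in [("blue",(127,98),(605,139)),("green",(361,43),(621,422)),("in",(287,296),(158,217)),("++",(185,350),(72,83)),("+-",(162,230),(240,83)),("--",(380,187),(237,320)),("-+",(410,302),(65,320))]:
    p,r=tri([(S,np.array(s)/4+[190,170]-.4),(T,np.array(t)/5+[240,95]-.4)]);P[n]=p
    print(n,np.round(p,4),np.round(r,4))
c=sum(P[k] for k in("++","+-","--","-+"))/4
print(c,P["++"]-P["-+"],P["+-"]-P["--"],P["++"]-P["+-"])
E
```

```text
blue [ 0.6204 -0.1208  0.0283] [0.0001 0.0001]
green [ 0.4759 -0.1302  0.0289] [0.0003 0.0003]
in [0.5574 0.0964 0.0822] [0. 0.]
++ [0.6125 0.1361 0.1064] [0.0005 0.0005]
+- [0.6135 0.0585 0.1083] [0.001 0.001]
-- [0.5011 0.0566 0.1066] [0.0019 0.0019]
-+ [0.5009 0.1344 0.1052] [0.0003 0.0003]
[0.55700066 0.09638319 0.10662318] [0.11159376 0.00167562 0.00121158] [0.11240927 0.00196642 0.00163172] [-0.00107318  0.07753007 -0.00188699]
```

Sizes and heights agree with the text: rim 112 x 77.5 mm, about 3 mm low in z. Next I go above the blue puck and check it with the wrist camera.

```bash
python3 - <<'E'
from h import *
q=[0,1,0,0]
p=get_state()["ee_pos"]; move_l([p[0],p[1],0.28])
movep([0.62,-0.12,0.26],q)
m=camera_model("wrist"); im=grab_frame("wrist"); s=get_state()
print(s["time_s"],s["ee_pos"],s["joints"],m["extrinsics"].round(4).tolist(),proj(m,[.6204,-.1208,.032]))
cv2.imwrite("pics/w1.png",im[:,:,::-1])
E
```

```text
3.7167 [ 0.62020437 -0.11928977  0.25991353] [-0.59949971  0.47486049  0.9582928   1.71397896 -0.41786417  1.17347184
  2.04459272] [[-0.0008, -0.962, -0.2729, 0.5507], [1.0, -0.001, 0.0005, -0.1191], [-0.0007, -0.2729, 0.962, 0.4012], [0.0, 0.0, 0.0, 1.0]] [324.46617896 169.85733864]
```

View pics/w1.png

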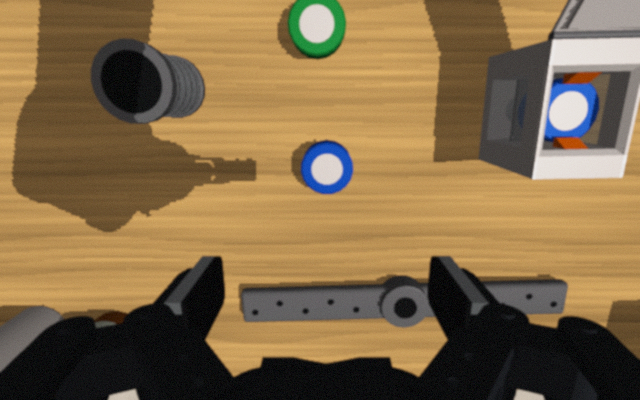

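The blue puck's spot is at (327,169), predicted (324.5,170), so it is within 3 mm and nothing stands near the fingers. Grasping now, then hovering over the caddy to look.

```bash
python3 - <<'E'
from h import *
q=[0,1,0,0]
for z in(.2,.1,.08): print(ik([.557,.096,z],q) is not None)
move_l([.620,-.119,.06],v=.2); 
print(move_l([.620,-.119,.013],v=.06,f_stop=8))
clamp(30); s=get_state(); print(s["gripper_width"],s["finger_force"],s["ee_pos"])
move_l([.620,-.119,.20],v=.2)
s=get_state(); print(s["gripper_width"],s["finger_force"],s["ee_pos"],s["contact_force"])
movep([.557,.096,.24],q)
m=camera_model("wrist"); im=grab_frame("wrist"); s=get_state()
print(s["time_s"],s["ee_pos"],proj(m,[.5574,.0964,.084]),[proj(m,[.557+a*.056,.0964+b*.039,.11]).round(1).tolist() for a in(1,-1) for b in(1,-1)])
cv2.imwrite("pics/w2.png",im[:,:,::-1]); cv2.imwrite("pics/s2.png",grab_frame("scene")[:,:,::-1])
E
```

```text
True
True
True
False
0.6635050919268316 30.25415995856747 [ 0.62022026 -0.11900216  0.01365798]
0.6631762185470564 32.18697323463857 [ 0.61945711 -0.1186596   0.19889928] [-0.56114223  0.29108613 -2.26802454]
8.2417 [0.55725708 0.09458701 0.23975642] [327.43106899 185.14348711] [[372.9, 255.2], [282.1, 255.2], [378.3, 121.4], [276.9, 121.5]]
```

View pics/w2.png

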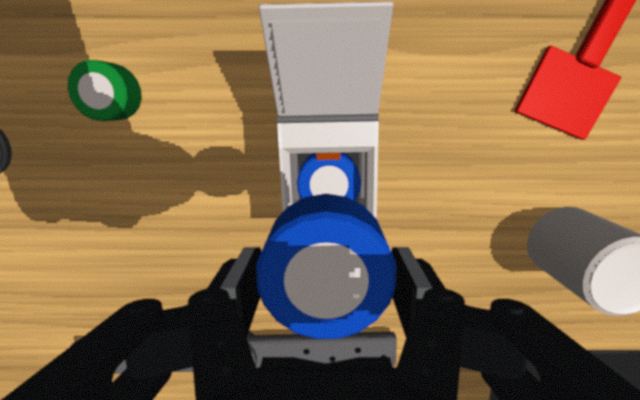

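The puck is held flat between the fingers, spot at (326,281). The caddy's rear rim corners at (278,122) and (378,122) match the prediction to about 1 px. I now compute the puck's offset in the hand, then lower it by feel.

```bash
python3 - <<'E'
from h import *
m=camera_model("wrist"); s=get_state(); e=s["ee_pos"]
p=atz(m,(326,281),e[2]+.0185); print("puck off",p-e)
d=np.clip(p[0]-e[0],-.004,.004); 
move_l([.557-d,.0965,.14],v=.15)
hit=move_l([.557-d,.0965,.109],v=.03,f_stop=5)
s=get_state(); print(hit,s["ee_pos"],s["contact_force"])
m=camera_model("wrist"); cv2.imwrite("pics/w3.png",grab_frame("wrist")[:,:,::-1]); print(s["time_s"])
E
```

```text
puck off [-0.00153266  0.000187    0.0185    ]
False [0.55856051 0.09644423 0.10912669] [-1.43905456 -0.64278945 -0.68361066]
10.2917
```

View pics/w3.png

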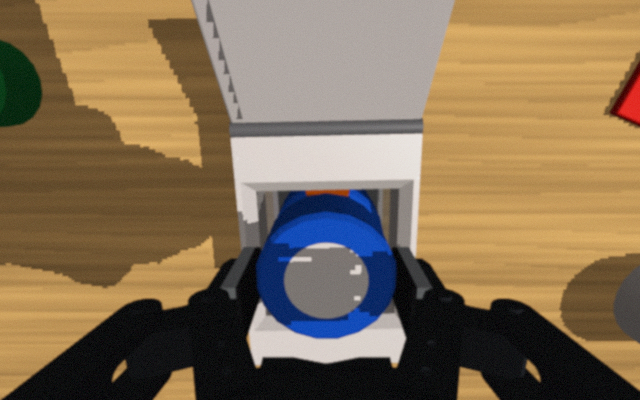

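The puck sits centred in the mouth and its bottom is below the rim. I lower it a little more, release, rise and look.

```bash
python3 - <<'E'
from h import *
x,y,z=get_state()["ee_pos"]
print(move_l([.5585,.0965,.1065],v=.02,f_stop=4)); s=get_state(); print(s["ee_pos"],s["contact_force"])
open_jaws(); dwell(.2)
s=get_state(); print(s["contact_force"])
move_l([.5585,.0965,.20],v=.15); 
m=camera_model("wrist"); s=get_state(); cv2.imwrite("pics/w4.png",grab_frame("wrist")[:,:,::-1]); print(s["time_s"],[proj(m,[.557,.0965,z]).round(1).tolist() for z in(.116,.13)])
E
```

```text
False
[0.55852287 0.09656931 0.10643056] [-0.3466403   0.16187578 -1.5198999 ]
[-0.43504793  0.64985911 -0.67994775]
11.9917 [[325.5, 207.6], [325.5, 213.9]]
```

View pics/w4.png

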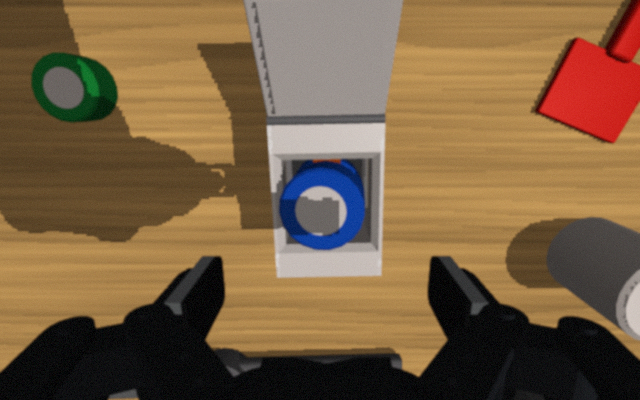

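The puck lies in the mouth with its spot at (322,210), predicted (325.5,208–214), so it is centred and about flat. Now I push with shut fingers.

```bash
python3 - <<'E'
from h import *
clamp(30)
c=[.557,.0965]
move_l([*c,.14],v=.15)
for z in(.125,.115,.105,.095,.086,.079):
    h=move_l([*c,z],v=.04,f_stop=35); s=get_state(); print(z,h,s["ee_pos"].round(4),s["contact_force"].round(1))
    if h: break
dwell(.3); s=get_state(); print(s["ee_pos"],s["contact_force"].round(1))
move_l([*c,.20],v=.06); s=get_state()
m=camera_model("wrist"); a=grab_frame("wrist")[:,:,::-1]; b=grab_frame("scene")[:,:,::-1]; 
cv2.imwrite("pics/e.png",np.hstack([cv2.resize(a[90:300,200:450],None,fx=1.6,fy=1.6),cv2.resize(b[180:290,205:305],(305,336),interpolation=2)])); print(s["time_s"],s["contact_force"].round(1),[proj(m,[.557,.0965,z]).round(1).tolist() for z in(.0855,.13)])
E
```

```text
0.125 False [0.557  0.0964 0.125 ] [ 0.2 -0.3  0.8]
0.115 False [0.5568 0.0963 0.1147] [ 0.7 -0.2  0.4]
0.105 False [0.5569 0.0964 0.1047] [ 0.4 -1.  -0.1]
0.095 False [0.557  0.0965 0.0948] [ 1.  -0.1  2.6]
0.086 False [0.5569 0.0965 0.0859] [-0.6 -0.1  0.6]
0.079 False [0.5571 0.0965 0.079 ] [ 0.  -0.5  3.8]
[0.55708073 0.09653447 0.07914961] [ 0.3 -0.1  4.9]
18.25 [-0.2  0.  -0.4] [[325.9, 197.2], [325.9, 215.3]]
```

View pics/e.png

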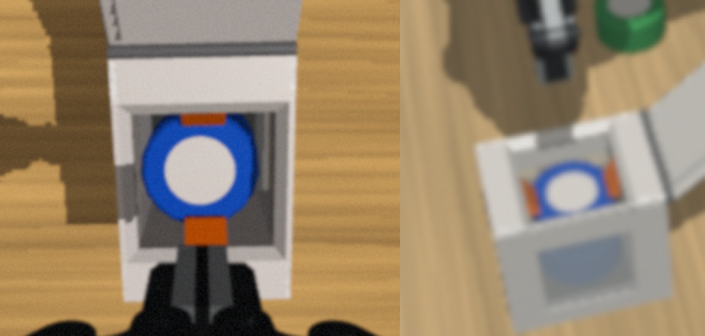

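The spot is at (325,196) against (326,197) predicted for a top at 85.5 mm, so the puck is level and centred, with both orange catches over its edge. The window now shows the lower puck sunk. The 4.9 N at the bottom matches the spring at 37 mm less the pucks' weight. Handing in.

```bash
python3 -c "
from h import *
print(finish_job())"
```

```text
the job is handed in; nothing more can be done
None
```

The blue puck is in the smallest caddy, level and centred under both catches as far as the last pictures show; the green puck was not touched, and I handed the job in at about 18 s of the 45 s allowed (no verdict came back).

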